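# Raise a chair armrest four clicks and prove the pawl holds

## Task

This new chair armrest is to be preset four clicks higher than it stands now before it is bolted on: lift the pad slowly, count the clicks of its ratchet by feel and stop after the fourth, not the fifth, since it cannot be let down again. Ease it back down until the pawl carries it, then lean on the pad with about 15 N for a second to prove that it has caught, never with more than 25 N. Let go and leave it there, and do not disturb the bolts, the hex key and the screwdriver lying round it.

Things in the scene. Friction and masses are not known exactly. Their poses are not given: they have to be found in the camera images.
- armrest: Fixed half of the armrest, does not move: dark steel seat bracket (plate 84 x 205 x 6 mm flat on the desk, three bolt slots at its +y end) with an upright black sleeve, 58 x 40 mm, rim 138 mm above the desk, and a pawl in a window on its -x side. Origin: desk level, under the sleeve's axis; x along the pad above it, y across the pad, z up.
- pad_post: Moving half, 0.34 to 0.57 kg: a toothed steel post that slides straight up in the sleeve and carries the black arm pad, a level bar 236 mm long (x), 56 wide (y), 26 thick; grip its flat sides across y. Below it is a narrower carrier 10 mm deep. Origin on the axis, 198 mm below the pad's top. Starts at rest on one of its lower notches; at least five more above; it cannot go down past a notch.
- pawl: Sprung steel pawl, 18 x 32 mm, origin on its hinge pin 78 mm above the desk; do not touch. Its nose carries the post. Notches are even, 7 to 13 mm apart (not measured). Lifting from a notch: 1 to 2 mm free (weight + 1 N), the pull then climbs to 8 to 13 N over the weight and at once falls to less than half (at times in two quick steps): the click, 1 to 3 mm above where that notch will bear.
- pad_top (a point): Centre of the flat 236 x 56 mm top face of the arm pad (207 to 230 mm above the desk at the start), axes as armrest. The pad is rigid, and on its pawl it yields less than 0.2 mm under a lean of 20 N.
- chair_bolt_1: Bystander: loose steel bolt with washer head, 38 x 16 x 16 mm, lying beside the bracket. Origin: centre of its underside.
- chair_bolt_2: Bystander: a second bolt of the same kind.
- hex_key: Bystander: L-shaped hex key, 87 x 28 x 5 mm, lying beside the bracket. Origin: centre of its underside.
- screwdriver: Bystander: screwdriver with a black handle, 197 x 27 x 26 mm, lying on the desk. Origin: centre of its underside.

How it is judged:
On the way, in this order (a step that is already met when the one before it is completed fails the run):
1. the pad has been lifted through its fourth click (distance of pad_top from where it was at the start of the episode above 0.0395 m), for 0.02 s.
2. with the fourth notch on the pawl, the pad is leaned on so that the pawl bears more than 15 N (the weight of the post included) (contact force between pad_post and pawl above 15 N and distance of pad_top from where it was at the start of the episode between 0.037 and 0.043 m and linear speed of pad_post below 0.01 m/s), for 0.3 s.
At the end, for the whole second after the job is handed in: The pad stands four notches above where it started (within 3 mm), at rest, its weight carried by the pawl, with the hand clear of it (distance of pad_top from where it was at the start of the episode between 0.037 and 0.043 m and contact force between pad_post and pawl above 2 N and linear speed of pad_post below 0.01 m/s); the robot touches nothing.
It fails at once if the pawl is overloaded: with the post standing, it bears more than 35 N (weight of the post and lean together) (contact force between pad_post and pawl above 35 N and linear speed of pad_post below 0.03 m/s).
It fails at once if a bolt, the hex key or the screwdriver is moved by more than 15 mm (distance of any of chair_bolt_1, chair_bolt_2, hex_key, screwdriver from where it was at the start of the episode above 0.015 m).
It also fails if it takes over 62 s, if anything falls off the work surface, if the arm or the gripper's body presses on something with over 40 N, if the wrist force passes 120 N, or if a joint passes its speed limit or range.

## Robot

A 6-joint arm with a two-finger parallel gripper is mounted at the origin on a cart in front of the work surface, level with it; the furniture and walls round the work are solid. World frame = base frame: x ahead of the robot, y to its left, z up, the work surface at z = 0. Lengths are in m, angles in rad, forces in N, time in s.
With the tool pointing down it reaches from about 0.325 to 0.875 m from the base axis. Payload 4.4 kg.
Tool frame: the origin (TCP) lies midway between the tips of the shut fingers; the grasp point (between the pads) lies 19 mm behind it; z points along the fingers, y is the line along which they close (so a half turn about z gives the same grasp; the last joint's range is limited). The gripper opens to 85 mm and grips with 20 to 120 N. Pads are 22 mm wide; open, the fingers measure 114 mm over their backs; the gripper's body (76 mm by 85 mm) begins 54 mm behind the grasp point. The pads swing forward as they close: fully open they stand 13 mm farther back than shut.
Start: joints at [1.008, 0.207, 1.542, -0, 1.393, -0.15], TCP at [0.23, 0.527, 0.231] pointing down, gripper open.
Joint ranges: [-2.73, 2.73], [-0.86, 2.22], [0.23, 2.46], [-1.11, 4.25], [0.08, 2.63], [-2.82, 2.82]. Speed limits (rad/s): [2.79, 2.79, 3.14, 3.14, 3.14, 3.14].

## Interface

Orientations are given as [roll, pitch, yaw] about the fixed x, y, z axes, in that order (R = Rz(yaw) Ry(pitch) Rx(roll)).
In Python, from workcell import env gives the robot as it stands.
- The arm moves only by the tool send_rows, never from a script. Its argument "motion" is text: rows parted by semicolons, each of 4 numbers parted by spaces: the shift along the world's x, y, z in m, then the turn about the world's z in units of 5 degrees (1.0 is 5 degrees). A call has 1 to 10 rows; each row is the pose to reach, as a shift and turn from the pose commanded when the call began; what a row does not reach only later rows make up. A row lasts 1/12 s, in which the tool goes at most 41.7 mm and 7.16 degrees, less where a joint would pass 70% of its speed; a pose out of reach is approached as far as the arm can. A call with a gripper value outside its range is refused whole. "claw" is the opening, from 0 (shut) to 1 (fully open), set as the call begins (left out, the last holds). The fingers move at their own pace and stop on an object; "grip_force" is the grip in N (left out, the last holds). Time passes only in rows, so rows that repeat a pose let the fingers close. It gives the time, the measured TCP pose, the force, the opening and the grip force at its end, in the units of the state.
- env.get_state(): the state, without advancing time (a new reading comes with each control period).
- env.snapshot(name): name is "side" or "top" or "wrist"; returns (picture, depth): 480x640x3 uint8, red, green, blue; 480x640 float32, m along the optical axis (not along the pixel's ray), 0 where there is no reading.
- env.camera_model(name): a dict with "mtx" (3x3 intrinsics, pixels), "distortion" ([k1, k2, p1, p2, k3] as OpenCV has them; the pictures are not rectified), "T" (4x4, takes a point from camera to world coordinates). Camera axes: x right, y down, z forward; pixel columns grow to the right and rows downward; lengths in m; the calibration is good to about 2 mm. A picture is of the moment at which its call begins: read the wrist's pose just before it. camera_model takes no time and is no camera call; for the wrist camera it gives the pose at the moment of the call.
- env.hand_in(): hands the job in; it is judged then, once.
The state is a dict: "time_s": time; "q": joint angles; "qd": joint speeds; "tau": joint torques, N m; "tcp_pos": TCP position; "tcp_rot": TCP orientation; "ft_force": force on the tool from outside, world axes, zero at the start; "moment": the same for the moment, N m; "width": finger opening in m; "finger_force": force on a finger pad.
Only numpy, scipy, OpenCV 4.12 (cv2) and the standard library are available. Lean on these libraries where they do the work, as an engineer would, in place of code of your own. Each camera call takes 0.05 s, during which the arm holds its last target. There are 200 camera calls.

## Working session

There is one attempt and no reset: what is moved stays moved. The work goes in short steps, Python scripts to look and compute and a tool call to move; the robot and the scene stay as the last step left them, time stands still between calls to the robot, and variables do not carry over. Pictures are saved under pics/ and viewed, at most 10 in all, crops included, and the job is handed in when it is done.

Besides the shell and the picture viewer there is one more tool, called after "Emit:" as a command line: name --argument value ..., lists and objects as JSON in quotes. send_rows: Moves the arm, as the interface text tells. Its arguments: {"type":"object","properties":{"motion":{"type":"string"},"claw":{"type":"number"},"grip_force":{"type":"number"}},"required":["motion"]}

```bash
mkdir -p pics
python3 - <<'E'
from workcell import env
import cv2,numpy as np
s=env.get_state();print({k:np.round(v,3).tolist() for k,v in s.items()})
ims=[]
for n in("side","top"):
    p,d=env.snapshot(n);np.savez(f"pics/{n}0.npz",p=p,d=d);c=env.camera_model(n);print(n,np.round(c["mtx"],1).tolist(),c["distortion"],np.round(c["T"],3).tolist())
    cv2.imwrite(f"pics/{n}0.png",p[...,::-1])
E
```

```text
{'time_s': 0.0, 'q': [1.008, 0.207, 1.543, 0.0, 1.394, -0.151], 'qd': [0.001, 0.002, -0.002, 0.0, -0.0, 0.001], 'tau': [0.001, -38.303, -29.16, -0.0, 0.01, 0.0], 'tcp_pos': [0.23, 0.526, 0.23], 'tcp_rot': [-3.139, -0.0, 2.73], 'ft_force': [0.144, 0.067, 0.928], 'moment': [-0.057, 0.004, 0.003], 'finger_force': 0.0, 'width': 0.085}
side [[590.8, 0.0, 328.7], [0.0, 590.8, 243.4], [0.0, 0.0, 1.0]] [-0.01899992  0.          0.          0.          0.        ] [[0.789, -0.344, 0.509, 0.058], [-0.615, -0.43, 0.662, -0.494], [-0.009, -0.835, -0.551, 0.627], [0.0, 0.0, 0.0, 1.0]]
top [[453.4, 0.0, 317.5], [0.0, 453.4, 242.6], [0.0, 0.0, 1.0]] [0.02872328 0.         0.         0.         0.        ] [[0.005, -0.993, 0.116, 0.391], [-1.0, -0.004, 0.007, 0.063], [-0.007, -0.116, -0.993, 0.968], [0.0, 0.0, 0.0, 1.0]]
```

View pics/top0.png

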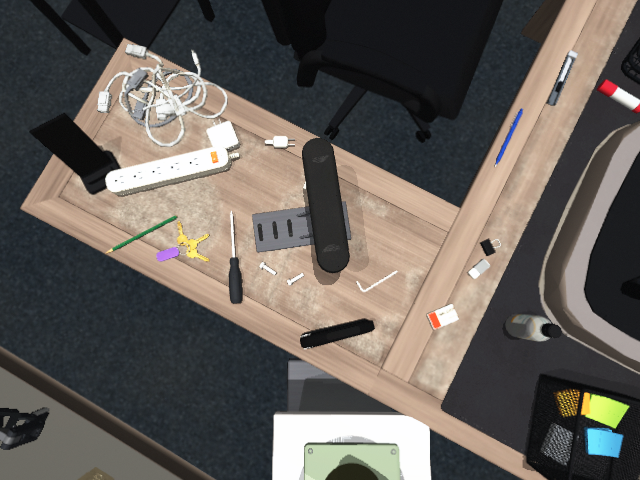

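View pics/side0.png

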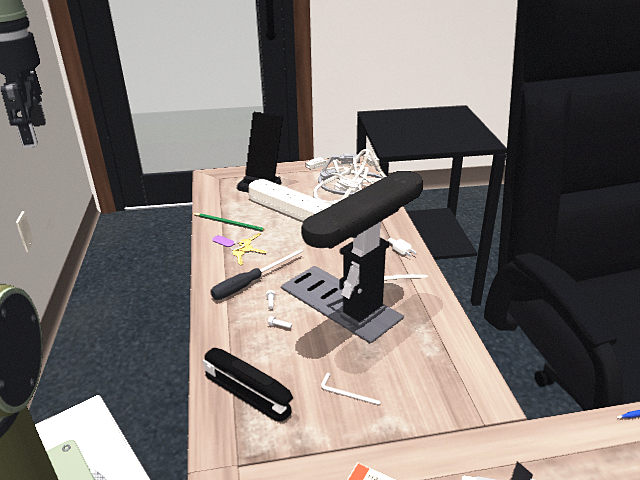

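The top view shows the pad running from about (318,140) to (333,268), with the bracket slots to its left (+y). The bolts are near (267,269) and (295,279), the hex key near (377,282) and the screwdriver near (235,260). Next I'll measure the pad.

```bash
cat > h.py <<'E'
import numpy as np,cv2
from workcell import env
def cloud(n,p,d,c=None):
    c=c or env.camera_model(n)
    v,u=np.mgrid[:480,:640]
    r=cv2.undistortPoints(np.stack([u.ravel(),v.ravel()],1).astype(np.float64)[:,None],c["mtx"],np.array(c["distortion"]))[:,0]
    P=np.c_[r*d.reshape(-1,1),d.reshape(-1)]
    W=P@c["T"][:3,:3].T+c["T"][:3,3]
    W[d.ravel()<=0]=np.nan
    return W.reshape(480,640,3)
def pad(n,p,d):
    W=cloud(n,p,d)
    dark=p.max(2)<90
    m=dark&(W[...,2]>.185)&(W[...,2]<.29)&(abs(W[...,0]-.45)<.2)&(abs(W[...,1]-.05)<.2)
    k,l,st,_=cv2.connectedComponentsWithStats(m.astype(np.uint8));i=1+st[1:,4].argmax()
    return W[l==i],st[i]
E
python3 - <<'E'
from h import *
for n in("top","side"):
    f=np.load(f"pics/{n}0.npz");Q,st=pad(n,f["p"],f["d"])
    z=np.median(Q[:,2]);print(n,st,"z pct",np.percentile(Q[:,2],[2,25,50,75,90,98]).round(4))
    T=Q[Q[:,2]>np.percentile(Q[:,2],60)-.006] 
    r=cv2.minAreaRect((T[:,:2]*1000).astype(np.float32));print(r,cv2.boxPoints(r).round(0).tolist())
    if n=="top":
        W=cloud(n,f["p"],f["d"]);print("desk z",np.nanmedian(W[250:265,255:262,2]),"slots px",W[228,290],W[230,262],"screwdriver",W[280,235],"bolt",W[269,267],W[279,295],"hex",W[282,377],"stapler",W[333,337],"plug",W[142,280])
        # plate
E
```

```text
top [ 302  143   48  130 4108] z pct [0.2097 0.2154 0.2165 0.2175 0.2184 0.2194]
((541.6427001953125, 55.65974807739258), (222.4569549560547, 55.07951736450195), 8.417155265808105) [[428.0, 67.0], [436.0, 12.0], [656.0, 45.0], [648.0, 99.0]]
desk z -0.00024284045747935412 slots px [0.53464425 0.12923633 0.0059007 ] [0.53057284 0.1897333  0.00227919] screwdriver [0.42217631 0.24042882 0.02651342] bolt [0.44615758 0.17643075 0.01075452] [0.42547909 0.11721406 0.00743602] hex [ 4.20275176e-01 -5.67849341e-02  2.19233906e-04] stapler [0.31683291 0.02980215 0.04507255] plug [0.72182927 0.15254263 0.01510451]
side [ 302  171  121   77 4402] z pct [0.1924 0.2109 0.2187 0.2198 0.2203 0.2209]
((540.9083251953125, 52.92005920410156), (222.76133728027344, 55.13957214355469), 8.094602584838867) [[427.0, 65.0], [435.0, 10.0], [655.0, 41.0], [647.0, 96.0]]
```

```bash
sed -i 's/-.45)<.2)/-.54)<.2)/' h.py
python3 - <<'E'
from h import *
for n in("top","side"):
    f=np.load(f"pics/{n}0.npz");Q,st=pad(n,f["p"],f["d"])
    T=Q[Q[:,2]>np.percentile(Q[:,2],60)-.006] 
    r=cv2.minAreaRect((T[:,:2]*1000).astype(np.float32));print(n,np.median(T[:,2]),r)
E
```

```text
top 0.2165223402412133 ((545.6686401367188, 56.2554817199707), (230.5965576171875, 55.07951736450195), 8.417156219482422)
side 0.21942161275877609 ((545.80517578125, 53.61650466918945), (232.65350341796875, 55.13957214355469), 8.094602584838867)
```

Emit:
send_rows --motion "0.01 -0.01 0.03 0.5;0.03 -0.04 0.06 1;0.05 -0.07 0.08 2;0.07 -0.105 0.09 3;0.09 -0.14 0.09 4;0.11 -0.175 0.09 5;0.13 -0.21 0.09 6;0.15 -0.245 0.09 6.4;0.17 -0.28 0.09 6.4;0.19 -0.31 0.09 6.4" --claw 1

```text
time_s: 0.93
tcp_pos: [0.4204, 0.2146, 0.321]
tcp_rot: [-3.141, -0.0, -2.995]
ft_force: [-0.4, 1.3, -0.2]
width: 0.0851
finger_force: 0.0
```

Emit:
send_rows --motion "0.02 -0.025 0 0;0.045 -0.055 0 0;0.07 -0.09 0 0;0.095 -0.12 0 0;0.115 -0.145 0 0;0.126 -0.16 0 0;0.126 -0.16 0 0;0.126 -0.16 0 0;0.126 -0.16 0 0"

```text
time_s: 1.68
tcp_pos: [0.5455, 0.0575, 0.3208]
tcp_rot: [3.141, -0.001, -2.995]
ft_force: [0.1, 0.9, 0.1]
width: 0.0853
finger_force: 0.0
```

Run:
```python
from h import *
s=env.get_state();print(s["tcp_pos"],s["tcp_rot"],s["ft_force"])
c=env.camera_model("wrist");p,d=env.snapshot("wrist");np.savez("pics/w1.npz",p=p,d=d)
cv2.imwrite("pics/w1.png",p[...,::-1]);print(c["T"].round(3).tolist())
try:
    Q,st=pad("wrist",p,d);print(st);T=Q[abs(Q[:,2]-.218)<.006];print(np.median(T[:,2]),cv2.minAreaRect((T[:,:2]*1000).astype(np.float32)))
    for t in(-.06,-.03,0,.03,.06):
        a=np.radians(8.3);dx=(T[:,:2]-[.546,.055])@[np.cos(a),np.sin(a)];dy=(T[:,:2]-[.546,.055])@[-np.sin(a),np.cos(a)]
        g=dy[abs(dx-t)<.004];print(t,g.min(),g.max())if len(g) else 0
except Exception as e: print(e)
```

```text
[0.54546444 0.05752865 0.32076307] [ 3.14074742e+00 -1.34581935e-03 -2.99453795e+00] [0.09764169 0.89118345 0.12456663]
[[-0.146, 0.952, 0.268, 0.478], [0.989, 0.14, 0.04, 0.047], [0.001, 0.271, -0.962, 0.465], [0.0, 0.0, 0.0, 1.0]]
[  260    50    91   346 26801]
0.21899541953102694 ((546.7967529296875, 56.36967086791992), (232.37197875976562, 55.40345764160156), 8.39999771118164)
-0.06 -0.026187689195593902 0.028588852616971475
-0.03 -0.026407426924335932 0.028769012184563764
0 -0.025813651240780923 0.02844409007591169
0.03 -0.02602523583665909 0.028479812902709418
0.06 -0.0261089160345631 0.028824094073140745
```

View pics/w1.png

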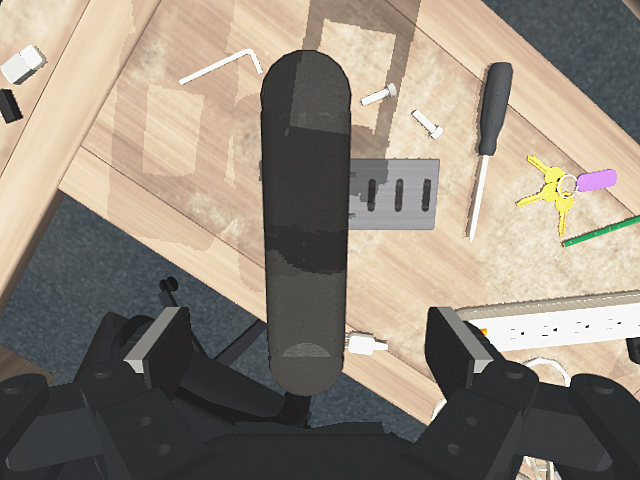

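The wrist view shows the pad at columns 262–350, centred between the open fingers. Measured centre is (0.547, 0.056), top at 0.218, width 55 mm and yaw 8.4°, which agrees with the other views. Descending now.

Emit:
send_rows --motion "0.001 -0.001 -0.02 0;0.001 -0.001 -0.045 0;0.001 -0.001 -0.07 0;0.001 -0.001 -0.09 0;0.001 -0.001 -0.11 0;0.001 -0.001 -0.125 0;0.001 -0.001 -0.133 0;0.001 -0.001 -0.138 0;0.001 -0.001 -0.138 0;0.001 -0.001 -0.138 0"

```text
time_s: 2.57
tcp_pos: [0.5476, 0.0564, 0.1842]
tcp_rot: [-3.141, 0.001, -2.994]
ft_force: [0.6, 0.2, -0.5]
width: 0.0855
finger_force: 0.0
```

```bash
cat > st.py <<'E'
from h import *
s=env.get_state();print({k:np.round(s[k],4).tolist() for k in("time_s","tcp_pos","tcp_rot","ft_force","moment","width","finger_force")})
E
python3 st.py
python3 - <<'E'
from h import *
p,d=env.snapshot("side");cv2.imwrite("pics/s2.png",cv2.resize(p[130:350,250:470,::-1],(660,600)))
E
```

```text
{'time_s': 2.5667, 'tcp_pos': [0.5476, 0.0564, 0.1842], 'tcp_rot': [-3.1414, 0.0014, -2.9941], 'ft_force': [0.5819, 0.17, -0.5018], 'moment': [0.0455, -0.0222, 0.0349], 'width': 0.0855, 'finger_force': 0.0}
```

View pics/s2.png

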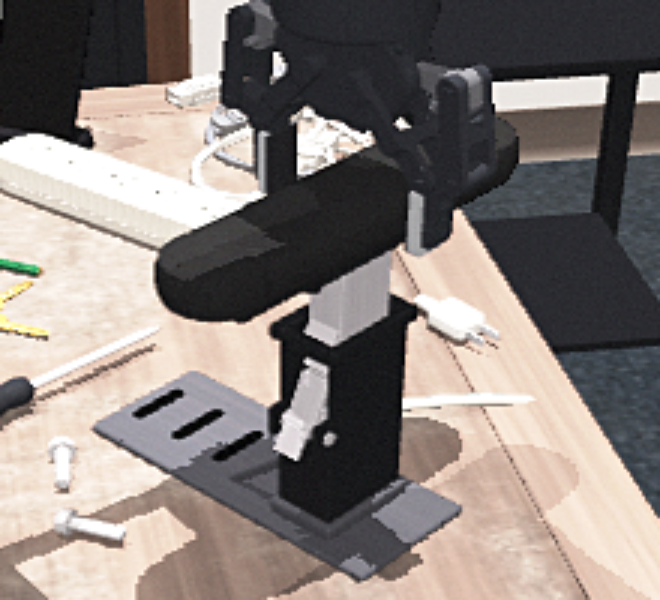

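The fingers straddle the pad: one near crop pixel (275,160), the other at (425,220), at pad height and clear. Closing the gripper.

Emit:
send_rows --motion "0 0 0 0;0 0 0 0;0 0 0 0;0 0 0 0;0 0 0 0;0 0 0 0;0 0 0 0;0 0 0 0;0 0 0 0;0 0 0 0" --claw 0.3 --grip_force 60

```text
time_s: 3.45
tcp_pos: [0.5477, 0.0562, 0.1845]
tcp_rot: [3.141, 0.002, -2.995]
ft_force: [-1.3, 2.2, 5.7]
width: 0.0554
finger_force: 63.4
```

```bash
python3 st.py
```

```text
{'time_s': 3.45, 'tcp_pos': [0.5477, 0.0562, 0.1845], 'tcp_rot': [3.1412, 0.0017, -2.995], 'ft_force': [-1.3449, 2.222, 5.7362], 'moment': [0.2742, 0.265, -0.0316], 'width': 0.0554, 'finger_force': 63.3759}
```

Gripped at 55.4 mm, which matches the pad width. Now a slow lift in 0.5 mm steps, reading the force at each one.

Emit:
send_rows --motion "0 0 0.0005 0;0 0 0.0005 0"

```text
time_s: 3.62
tcp_pos: [0.5477, 0.0562, 0.1846]
tcp_rot: [3.141, 0.002, -2.995]
ft_force: [0.0, 2.7, 5.2]
width: 0.0556
finger_force: 63.1
```

Emit:
send_rows --motion "0 0 0.0005 0;0 0 0.0005 0"

```text
time_s: 3.78
tcp_pos: [0.5477, 0.0562, 0.1846]
tcp_rot: [3.141, 0.002, -2.995]
ft_force: [0.5, 3.2, 2.9]
width: 0.0551
finger_force: 63.1
```

Emit:
send_rows --motion "0 0 0.0005 0;0 0 0.0005 0"

```text
time_s: 3.95
tcp_pos: [0.5477, 0.0562, 0.1847]
tcp_rot: [3.141, 0.001, -2.995]
ft_force: [2.6, 3.3, 2.0]
width: 0.0556
finger_force: 63.2
```

Emit:
send_rows --motion "0 0 0.0005 0;0 0 0.0005 0"

```text
time_s: 4.12
tcp_pos: [0.5477, 0.0562, 0.1848]
tcp_rot: [3.141, 0.001, -2.995]
ft_force: [4.4, 4.3, -1.8]
width: 0.0554
finger_force: 63.7
```

Emit:
send_rows --motion "0 0 0.0005 0;0 0 0.0005 0"

```text
time_s: 4.28
tcp_pos: [0.5477, 0.0562, 0.1849]
tcp_rot: [3.141, 0.001, -2.995]
ft_force: [5.3, 3.5, -3.2]
width: 0.0556
finger_force: 64.1
```

Emit:
send_rows --motion "0 0 0.0005 0;0 0 0.0005 0"

```text
time_s: 4.45
tcp_pos: [0.5477, 0.0562, 0.1851]
tcp_rot: [3.141, 0.001, -2.995]
ft_force: [4.9, 3.1, -3.8]
width: 0.0552
finger_force: 64.2
```

Emit:
send_rows --motion "0 0 0.0005 0;0 0 0.0005 0"

```text
time_s: 4.62
tcp_pos: [0.5476, 0.0562, 0.1854]
tcp_rot: [3.141, 0.001, -2.995]
ft_force: [6.0, 3.2, -4.8]
width: 0.055
finger_force: 64.2
```

Emit:
send_rows --motion "0 0 0.0005 0;0 0 0.0005 0"

```text
time_s: 4.78
tcp_pos: [0.5476, 0.0562, 0.1859]
tcp_rot: [3.141, 0.001, -2.995]
ft_force: [4.6, 4.3, -4.6]
width: 0.0553
finger_force: 64.2
```

Emit:
send_rows --motion "0 0 0.0005 0;0 0 0.0005 0"

```text
time_s: 4.95
tcp_pos: [0.5477, 0.0562, 0.1864]
tcp_rot: [3.141, 0.001, -2.995]
ft_force: [5.4, 4.3, -4.2]
width: 0.0551
finger_force: 64.2
```

Emit:
send_rows --motion "0 0 0.0005 0;0 0 0.0005 0"

```text
time_s: 5.12
tcp_pos: [0.5477, 0.0562, 0.1868]
tcp_rot: [3.141, 0.001, -2.995]
ft_force: [6.4, 4.4, -5.6]
width: 0.0552
finger_force: 64.5
```

Emit:
send_rows --motion "0 0 0.0005 0;0 0 0.0005 0"

```text
time_s: 5.28
tcp_pos: [0.5476, 0.0562, 0.1869]
tcp_rot: [3.141, 0.001, -2.995]
ft_force: [6.3, 2.9, -6.6]
width: 0.0551
finger_force: 64.9
```

Emit:
send_rows --motion "0 0 0.0005 0;0 0 0.0005 0"

```text
time_s: 5.45
tcp_pos: [0.5476, 0.0562, 0.1871]
tcp_rot: [3.141, 0.001, -2.995]
ft_force: [7.3, 4.2, -9.0]
width: 0.0553
finger_force: 65.2
```

Emit:
send_rows --motion "0 0 0.0005 0;0 0 0.0005 0"

```text
time_s: 5.62
tcp_pos: [0.5476, 0.0562, 0.1873]
tcp_rot: [3.141, 0.001, -2.995]
ft_force: [7.6, 4.6, -9.1]
width: 0.0553
finger_force: 65.3
```

Emit:
send_rows --motion "0 0 0.0005 0;0 0 0.0005 0"

```text
time_s: 5.78
tcp_pos: [0.5476, 0.0562, 0.1877]
tcp_rot: [3.141, 0.001, -2.995]
ft_force: [9.3, 4.2, -10.7]
width: 0.055
finger_force: 65.4
```

Emit:
send_rows --motion "0 0 0.0005 0;0 0 0.0005 0"

```text
time_s: 5.95
tcp_pos: [0.5476, 0.0562, 0.188]
tcp_rot: [3.141, 0.001, -2.995]
ft_force: [8.6, 3.6, -10.5]
width: 0.0548
finger_force: 65.5
```

Emit:
send_rows --motion "0 0 0.0005 0;0 0 0.0005 0"

```text
time_s: 6.12
tcp_pos: [0.5476, 0.0562, 0.1885]
tcp_rot: [3.141, 0.001, -2.995]
ft_force: [9.1, 3.6, -10.9]
width: 0.0553
finger_force: 65.6
```

Emit:
send_rows --motion "0 0 0.0005 0;0 0 0.0005 0"

```text
time_s: 6.28
tcp_pos: [0.5476, 0.0562, 0.1889]
tcp_rot: [3.141, 0.001, -2.995]
ft_force: [8.8, 4.2, -10.9]
width: 0.055
finger_force: 65.7
```

Emit:
send_rows --motion "0 0 0.0005 0;0 0 0.0005 0"

```text
time_s: 6.45
tcp_pos: [0.5476, 0.0562, 0.1892]
tcp_rot: [3.141, 0.0, -2.995]
ft_force: [8.9, 4.0, -11.6]
width: 0.055
finger_force: 65.8
```

Emit:
send_rows --motion "0 0 0.0005 0;0 0 0.0005 0"

```text
time_s: 6.62
tcp_pos: [0.5476, 0.0562, 0.1895]
tcp_rot: [3.141, 0.0, -2.995]
ft_force: [9.9, 4.1, -13.5]
width: 0.055
finger_force: 65.9
```

Emit:
send_rows --motion "0 0 0.0005 0;0 0 0.0005 0"

```text
time_s: 6.78
tcp_pos: [0.5476, 0.0562, 0.1899]
tcp_rot: [3.141, 0.0, -2.995]
ft_force: [9.9, 3.9, -12.0]
width: 0.055
finger_force: 66.0
```

Emit:
send_rows --motion "0 0 0.0005 0;0 0 0.0005 0"

```text
time_s: 6.95
tcp_pos: [0.5476, 0.0562, 0.1904]
tcp_rot: [3.141, 0.0, -2.995]
ft_force: [11.2, 3.0, -13.2]
width: 0.0549
finger_force: 66.2
```

Emit:
send_rows --motion "0 0 0.0005 0;0 0 0.0005 0"

```text
time_s: 7.12
tcp_pos: [0.5476, 0.0562, 0.1907]
tcp_rot: [3.141, 0.0, -2.995]
ft_force: [11.1, 3.9, -13.7]
width: 0.0554
finger_force: 66.3
```

Emit:
send_rows --motion "0 0 0.0005 0;0 0 0.0005 0"

```text
time_s: 7.28
tcp_pos: [0.5476, 0.0562, 0.1911]
tcp_rot: [3.141, 0.0, -2.995]
ft_force: [10.3, 4.6, -14.4]
width: 0.0552
finger_force: 66.4
```

Emit:
send_rows --motion "0 0 0.0005 0;0 0 0.0005 0"

```text
time_s: 7.45
tcp_pos: [0.5476, 0.0562, 0.1915]
tcp_rot: [3.141, 0.0, -2.995]
ft_force: [10.9, 4.8, -15.1]
width: 0.0552
finger_force: 66.5
```

Emit:
send_rows --motion "0 0 0.0005 0;0 0 0.0005 0"

```text
time_s: 7.62
tcp_pos: [0.5476, 0.0562, 0.1919]
tcp_rot: [3.141, 0.0, -2.995]
ft_force: [10.5, 4.2, -15.1]
width: 0.0551
finger_force: 66.7
```

Emit:
send_rows --motion "0 0 0.0005 0;0 0 0.0005 0"

```text
time_s: 7.78
tcp_pos: [0.5476, 0.0562, 0.1922]
tcp_rot: [3.141, 0.0, -2.995]
ft_force: [11.4, 3.9, -16.9]
width: 0.0554
finger_force: 66.7
```

Emit:
send_rows --motion "0 0 0.0005 0;0 0 0.0005 0"

```text
time_s: 7.95
tcp_pos: [0.5476, 0.0562, 0.1926]
tcp_rot: [3.141, 0.0, -2.995]
ft_force: [11.5, 3.8, -16.0]
width: 0.0548
finger_force: 67.0
```

Emit:
send_rows --motion "0 0 0.0005 0;0 0 0.0005 0"

```text
time_s: 8.12
tcp_pos: [0.5476, 0.0562, 0.1929]
tcp_rot: [3.141, 0.0, -2.995]
ft_force: [11.7, 4.1, -17.1]
width: 0.0551
finger_force: 67.0
```

Emit:
send_rows --motion "0 0 0.0005 0;0 0 0.0005 0"

```text
time_s: 8.28
tcp_pos: [0.5476, 0.0562, 0.1933]
tcp_rot: [3.141, 0.0, -2.995]
ft_force: [12.0, 4.7, -17.5]
width: 0.0553
finger_force: 67.1
```

Emit:
send_rows --motion "0 0 0.0005 0;0 0 0.0005 0"

```text
time_s: 8.45
tcp_pos: [0.5476, 0.0562, 0.1936]
tcp_rot: [3.141, 0.0, -2.995]
ft_force: [12.5, 3.8, -18.7]
width: 0.0551
finger_force: 67.3
```

Emit:
send_rows --motion "0 0 0.0005 0;0 0 0.0005 0"

```text
time_s: 8.62
tcp_pos: [0.5476, 0.0562, 0.1963]
tcp_rot: [3.141, 0.0, -2.995]
ft_force: [5.8, 3.1, -4.6]
width: 0.0548
finger_force: 69.2
```

Emit:
send_rows --motion "0 0 0.0005 0;0 0 0.0005 0"

```text
time_s: 8.78
tcp_pos: [0.5476, 0.0562, 0.1971]
tcp_rot: [3.141, 0.001, -2.995]
ft_force: [7.9, 3.3, -8.3]
width: 0.0552
finger_force: 68.8
```

Emit:
send_rows --motion "0 0 0.0005 0;0 0 0.0005 0"

```text
time_s: 8.95
tcp_pos: [0.5476, 0.0562, 0.1973]
tcp_rot: [3.141, 0.001, -2.995]
ft_force: [7.8, 3.4, -10.0]
width: 0.0551
finger_force: 68.7
```

Emit:
send_rows --motion "0 0 0.0005 0;0 0 0.0005 0"

```text
time_s: 9.12
tcp_pos: [0.5476, 0.0562, 0.1976]
tcp_rot: [3.141, 0.001, -2.995]
ft_force: [9.0, 3.8, -9.4]
width: 0.0551
finger_force: 68.7
```

Emit:
send_rows --motion "0 0 0.0005 0;0 0 0.0005 0"

```text
time_s: 9.28
tcp_pos: [0.5476, 0.0562, 0.198]
tcp_rot: [3.141, 0.001, -2.995]
ft_force: [9.2, 3.5, -9.3]
width: 0.0552
finger_force: 68.7
```

Emit:
send_rows --motion "0 0 0.0005 0;0 0 0.0005 0"

```text
time_s: 9.45
tcp_pos: [0.5476, 0.0562, 0.1984]
tcp_rot: [3.141, 0.0, -2.995]
ft_force: [8.8, 4.7, -11.2]
width: 0.0552
finger_force: 68.6
```

Emit:
send_rows --motion "0 0 0.0005 0;0 0 0.0005 0"

```text
time_s: 9.62
tcp_pos: [0.5476, 0.0562, 0.1988]
tcp_rot: [3.141, 0.0, -2.995]
ft_force: [8.6, 4.4, -11.6]
width: 0.055
finger_force: 68.5
```

Emit:
send_rows --motion "0 0 0.0005 0;0 0 0.0005 0"

```text
time_s: 9.78
tcp_pos: [0.5476, 0.0562, 0.1991]
tcp_rot: [3.141, 0.0, -2.995]
ft_force: [10.5, 4.3, -11.8]
width: 0.0555
finger_force: 68.5
```

A click at TCP z ≈ 0.194. Before going on I'll check with the camera that the pad isn't slipping in the grip.

```bash
cat > zc.py <<'E'
from h import *
import sys
f=np.load("pics/side0.npz");g=np.load("pics/top0.npz")
a=np.radians(8.35)
def top(n,p,d):
    W=cloud(n,p,d)
    dx=(W[...,:2]-[.5467,.0555])@[np.cos(a),np.sin(a)];dy=(W[...,:2]-[.5467,.0555])@[-np.sin(a),np.cos(a)]
    m=(dx>-.105)&(dx<-.06)&(abs(dy)<.016)&(W[...,2]>.19)&(W[...,2]<.285)
    return np.median(W[m][:,2]),m.sum(),np.percentile(W[m][:,2],[10,90]).round(4)
for n,o in(("side",f),("top",g)):
    p,d=env.snapshot(n);x=top(n,o["p"],o["d"]);y=top(n,p,d);print(n,x,y,"rise",y[0]-x[0])
print(env.get_state()["tcp_pos"][2],env.get_state()["ft_force"])
E
python3 zc.py
```

```text
side (np.float64(0.21977778504075243), np.int64(430), array([0.2188, 0.2207])) (np.float64(0.23419692679689863), np.int64(415), array([0.2334, 0.2351])) rise 0.014419141756146198
top (np.float64(0.2169998392970705), np.int64(514), array([0.2154, 0.2186])) (np.float64(0.23132824131685065), np.int64(462), array([0.2298, 0.233 ])) rise 0.01432840201978014
0.19912198267334957 [  9.97633598   4.15811156 -11.36245853]
```

No slip: the pad rose 14.4 mm and the TCP 14.5 mm. Continuing.

Emit:
send_rows --motion "0 0 0.0005 0;0 0 0.0005 0"

```text
time_s: 10.05
tcp_pos: [0.5476, 0.0562, 0.1995]
tcp_rot: [3.141, 0.0, -2.995]
ft_force: [10.3, 4.9, -12.1]
width: 0.0547
finger_force: 68.4
```

Emit:
send_rows --motion "0 0 0.0005 0;0 0 0.0005 0"

```text
time_s: 10.22
tcp_pos: [0.5476, 0.0562, 0.1999]
tcp_rot: [3.141, 0.0, -2.995]
ft_force: [9.4, 4.5, -12.9]
width: 0.055
finger_force: 68.3
```

Emit:
send_rows --motion "0 0 0.0005 0;0 0 0.0005 0"

```text
time_s: 10.38
tcp_pos: [0.5476, 0.0562, 0.2003]
tcp_rot: [3.141, 0.0, -2.995]
ft_force: [9.9, 3.5, -13.6]
width: 0.0552
finger_force: 68.2
```

Emit:
send_rows --motion "0 0 0.0005 0;0 0 0.0005 0"

```text
time_s: 10.55
tcp_pos: [0.5476, 0.0562, 0.2006]
tcp_rot: [3.141, 0.0, -2.995]
ft_force: [11.2, 4.6, -14.1]
width: 0.0548
finger_force: 68.2
```

Emit:
send_rows --motion "0 0 0.0005 0;0 0 0.0005 0"

```text
time_s: 10.72
tcp_pos: [0.5476, 0.0562, 0.201]
tcp_rot: [3.141, 0.0, -2.995]
ft_force: [9.8, 3.8, -14.1]
width: 0.0555
finger_force: 68.1
```

Emit:
send_rows --motion "0 0 0.0005 0;0 0 0.0005 0"

```text
time_s: 10.88
tcp_pos: [0.5476, 0.0562, 0.2014]
tcp_rot: [3.141, 0.0, -2.995]
ft_force: [10.5, 3.5, -15.5]
width: 0.0553
finger_force: 68.0
```

Emit:
send_rows --motion "0 0 0.0005 0;0 0 0.0005 0"

```text
time_s: 11.05
tcp_pos: [0.5476, 0.0562, 0.2018]
tcp_rot: [3.141, 0.0, -2.995]
ft_force: [10.7, 5.2, -15.8]
width: 0.0554
finger_force: 67.9
```

Emit:
send_rows --motion "0 0 0.0005 0;0 0 0.0005 0"

```text
time_s: 11.22
tcp_pos: [0.5476, 0.0562, 0.2021]
tcp_rot: [3.141, 0.0, -2.995]
ft_force: [10.7, 5.0, -16.1]
width: 0.0553
finger_force: 67.8
```

Emit:
send_rows --motion "0 0 0.0005 0;0 0 0.0005 0"

```text
time_s: 11.38
tcp_pos: [0.5476, 0.0562, 0.2025]
tcp_rot: [3.141, 0.0, -2.995]
ft_force: [11.4, 3.7, -16.0]
width: 0.0553
finger_force: 67.7
```

Emit:
send_rows --motion "0 0 0.0005 0;0 0 0.0005 0"

```text
time_s: 11.55
tcp_pos: [0.5476, 0.0562, 0.2028]
tcp_rot: [3.141, -0.0, -2.995]
ft_force: [11.2, 3.2, -17.1]
width: 0.0549
finger_force: 67.7
```

Emit:
send_rows --motion "0 0 0.0005 0;0 0 0.0005 0"

```text
time_s: 11.72
tcp_pos: [0.5476, 0.0562, 0.2031]
tcp_rot: [3.141, -0.0, -2.995]
ft_force: [12.6, 4.6, -18.5]
width: 0.055
finger_force: 67.6
```

Emit:
send_rows --motion "0 0 0.0005 0;0 0 0.0005 0"

```text
time_s: 11.88
tcp_pos: [0.5476, 0.0562, 0.2034]
tcp_rot: [3.141, -0.0, -2.995]
ft_force: [12.2, 4.1, -18.3]
width: 0.0552
finger_force: 67.5
```

Emit:
send_rows --motion "0 0 0.0005 0;0 0 0.0005 0"

```text
time_s: 12.05
tcp_pos: [0.5476, 0.0562, 0.2057]
tcp_rot: [3.141, -0.0, -2.995]
ft_force: [7.0, 3.7, -5.1]
width: 0.0552
finger_force: 70.2
```

Emit:
send_rows --motion "0 0 0.0005 0;0 0 0.0005 0"

```text
time_s: 12.22
tcp_pos: [0.5476, 0.0562, 0.207]
tcp_rot: [3.141, 0.0, -2.995]
ft_force: [6.4, 3.9, -8.1]
width: 0.0551
finger_force: 69.7
```

Emit:
send_rows --motion "0 0 0.0005 0;0 0 0.0005 0"

```text
time_s: 12.38
tcp_pos: [0.5476, 0.0562, 0.2073]
tcp_rot: [3.141, 0.001, -2.995]
ft_force: [8.5, 4.0, -9.4]
width: 0.055
finger_force: 69.6
```

Emit:
send_rows --motion "0 0 0.0005 0;0 0 0.0005 0"

```text
time_s: 12.55
tcp_pos: [0.5476, 0.0562, 0.2076]
tcp_rot: [3.141, 0.0, -2.995]
ft_force: [8.4, 3.7, -9.2]
width: 0.0552
finger_force: 69.6
```

Click 2 at 0.2035, so the pitch is about 9.8 mm. Click 3 should come near 0.2133.

Emit:
send_rows --motion "0 0 0.0005 0;0 0 0.001 0;0 0 0.001 0"

```text
time_s: 12.8
tcp_pos: [0.5476, 0.0562, 0.2084]
tcp_rot: [3.141, 0.0, -2.995]
ft_force: [8.1, 4.2, -12.2]
width: 0.055
finger_force: 69.5
```

Emit:
send_rows --motion "0 0 0.0005 0;0 0 0.001 0;0 0 0.001 0"

```text
time_s: 13.05
tcp_pos: [0.5476, 0.0562, 0.2091]
tcp_rot: [3.141, 0.0, -2.995]
ft_force: [9.3, 4.2, -12.2]
width: 0.0546
finger_force: 69.3
```

Emit:
send_rows --motion "0 0 0.0005 0;0 0 0.001 0;0 0 0.001 0"

```text
time_s: 13.3
tcp_pos: [0.5476, 0.0562, 0.2099]
tcp_rot: [3.141, 0.0, -2.995]
ft_force: [10.9, 4.3, -12.3]
width: 0.0551
finger_force: 69.2
```

Emit:
send_rows --motion "0 0 0.0005 0;0 0 0.001 0;0 0 0.001 0"

```text
time_s: 13.55
tcp_pos: [0.5476, 0.0562, 0.2105]
tcp_rot: [3.141, 0.0, -2.995]
ft_force: [10.9, 3.0, -14.9]
width: 0.0551
finger_force: 69.0
```

Emit:
send_rows --motion "0 0 0.0005 0;0 0 0.0005 0"

```text
time_s: 13.72
tcp_pos: [0.5476, 0.0562, 0.2108]
tcp_rot: [3.141, 0.0, -2.995]
ft_force: [10.6, 4.5, -15.2]
width: 0.0551
finger_force: 68.9
```

Emit:
send_rows --motion "0 0 0.0005 0;0 0 0.0005 0"

```text
time_s: 13.88
tcp_pos: [0.5476, 0.0562, 0.2112]
tcp_rot: [3.141, -0.0, -2.995]
ft_force: [10.7, 2.8, -15.6]
width: 0.0551
finger_force: 68.9
```

Emit:
send_rows --motion "0 0 0.0005 0;0 0 0.0005 0"

```text
time_s: 14.05
tcp_pos: [0.5476, 0.0562, 0.2116]
tcp_rot: [3.141, -0.0, -2.995]
ft_force: [10.5, 4.2, -15.8]
width: 0.0553
finger_force: 68.8
```

Emit:
send_rows --motion "0 0 0.0005 0;0 0 0.0005 0"

```text
time_s: 14.22
tcp_pos: [0.5476, 0.0562, 0.2121]
tcp_rot: [3.141, -0.0, -2.995]
ft_force: [10.9, 3.2, -15.8]
width: 0.0547
finger_force: 68.7
```

Emit:
send_rows --motion "0 0 0.0005 0;0 0 0.0005 0"

```text
time_s: 14.38
tcp_pos: [0.5476, 0.0562, 0.2123]
tcp_rot: [3.141, -0.0, -2.995]
ft_force: [12.2, 4.4, -16.8]
width: 0.0552
finger_force: 68.6
```

Emit:
send_rows --motion "0 0 0.0005 0;0 0 0.0005 0"

```text
time_s: 14.55
tcp_pos: [0.5476, 0.0562, 0.2126]
tcp_rot: [3.141, -0.0, -2.995]
ft_force: [11.7, 3.8, -17.2]
width: 0.0549
finger_force: 68.5
```

Emit:
send_rows --motion "0 0 0.0005 0;0 0 0.0005 0"

```text
time_s: 14.72
tcp_pos: [0.5476, 0.0562, 0.2131]
tcp_rot: [3.141, -0.0, -2.995]
ft_force: [12.1, 5.2, -16.9]
width: 0.055
finger_force: 68.5
```

Emit:
send_rows --motion "0 0 0.0005 0;0 0 0.0005 0"

```text
time_s: 14.88
tcp_pos: [0.5476, 0.0562, 0.2135]
tcp_rot: [3.141, -0.0, -2.995]
ft_force: [12.6, 4.8, -18.0]
width: 0.0555
finger_force: 68.4
```

Emit:
send_rows --motion "0 0 0.0005 0;0 0 0.0005 0"

```text
time_s: 15.05
tcp_pos: [0.5476, 0.0562, 0.2145]
tcp_rot: [3.141, -0.0, -2.995]
ft_force: [10.1, 2.8, -12.6]
width: 0.0553
finger_force: 69.0
```

Emit:
send_rows --motion "0 0 0.0005 0;0 0 0.0005 0"

```text
time_s: 15.22
tcp_pos: [0.5476, 0.0562, 0.217]
tcp_rot: [3.141, 0.0, -2.995]
ft_force: [7.1, 3.6, -7.2]
width: 0.0552
finger_force: 69.8
```

Click 3 at about 0.2138 (two-step fall). Click 4 should come near 0.2235.

Emit:
send_rows --motion "0 0 0.0005 0;0 0 0.001 0;0 0 0.001 0"

```text
time_s: 15.47
tcp_pos: [0.5476, 0.0562, 0.2175]
tcp_rot: [3.141, 0.0, -2.995]
ft_force: [9.1, 3.4, -9.5]
width: 0.0555
finger_force: 69.6
```

Emit:
send_rows --motion "0 0 0.0005 0;0 0 0.001 0;0 0 0.001 0"

```text
time_s: 15.72
tcp_pos: [0.5476, 0.0562, 0.2183]
tcp_rot: [3.141, 0.0, -2.995]
ft_force: [8.6, 3.8, -10.3]
width: 0.0551
finger_force: 69.5
```

Emit:
send_rows --motion "0 0 0.0005 0;0 0 0.001 0;0 0 0.001 0"

```text
time_s: 15.97
tcp_pos: [0.5476, 0.0562, 0.2191]
tcp_rot: [3.141, 0.0, -2.995]
ft_force: [8.7, 4.8, -11.0]
width: 0.0554
finger_force: 69.4
```

Emit:
send_rows --motion "0 0 0.0005 0;0 0 0.001 0;0 0 0.001 0"

```text
time_s: 16.22
tcp_pos: [0.5476, 0.0562, 0.2198]
tcp_rot: [3.141, 0.0, -2.995]
ft_force: [9.8, 4.0, -12.7]
width: 0.0551
finger_force: 69.2
```

Emit:
send_rows --motion "0 0 0.0005 0;0 0 0.0005 0"

```text
time_s: 16.38
tcp_pos: [0.5476, 0.0562, 0.2201]
tcp_rot: [3.141, 0.0, -2.995]
ft_force: [10.1, 5.0, -13.1]
width: 0.0552
finger_force: 69.1
```

Emit:
send_rows --motion "0 0 0.0005 0;0 0 0.0005 0"

```text
time_s: 16.55
tcp_pos: [0.5476, 0.0562, 0.2205]
tcp_rot: [3.141, -0.0, -2.995]
ft_force: [9.5, 4.5, -13.4]
width: 0.0551
finger_force: 69.0
```

Emit:
send_rows --motion "0 0 0.0005 0;0 0 0.0005 0"

```text
time_s: 16.72
tcp_pos: [0.5476, 0.0562, 0.2209]
tcp_rot: [3.141, -0.0, -2.995]
ft_force: [9.9, 4.0, -14.2]
width: 0.0548
finger_force: 69.0
```

Emit:
send_rows --motion "0 0 0.0005 0;0 0 0.0005 0"

```text
time_s: 16.88
tcp_pos: [0.5476, 0.0562, 0.2212]
tcp_rot: [3.141, -0.0, -2.995]
ft_force: [10.7, 4.8, -14.6]
width: 0.0545
finger_force: 68.9
```

Emit:
send_rows --motion "0 0 0.0005 0;0 0 0.0005 0"

```text
time_s: 17.05
tcp_pos: [0.5476, 0.0562, 0.2217]
tcp_rot: [3.141, -0.0, -2.995]
ft_force: [10.9, 4.1, -14.6]
width: 0.0546
finger_force: 68.8
```

Emit:
send_rows --motion "0 0 0.0005 0;0 0 0.0005 0"

```text
time_s: 17.22
tcp_pos: [0.5476, 0.0562, 0.2219]
tcp_rot: [3.141, -0.0, -2.995]
ft_force: [10.9, 4.4, -15.2]
width: 0.0547
finger_force: 68.8
```

Emit:
send_rows --motion "0 0 0.0005 0;0 0 0.0005 0"

```text
time_s: 17.38
tcp_pos: [0.5476, 0.0562, 0.2222]
tcp_rot: [3.141, -0.0, -2.995]
ft_force: [11.1, 4.6, -16.7]
width: 0.0553
finger_force: 68.6
```

Emit:
send_rows --motion "0 0 0.0005 0;0 0 0.0005 0"

```text
time_s: 17.55
tcp_pos: [0.5476, 0.0562, 0.2227]
tcp_rot: [3.141, -0.0, -2.995]
ft_force: [12.3, 4.2, -16.5]
width: 0.0547
finger_force: 68.5
```

Emit:
send_rows --motion "0 0 0.0005 0;0 0 0.0005 0"

```text
time_s: 17.72
tcp_pos: [0.5476, 0.0562, 0.223]
tcp_rot: [3.141, -0.0, -2.995]
ft_force: [12.2, 3.7, -18.5]
width: 0.0548
finger_force: 68.5
```

Emit:
send_rows --motion "0 0 0.0005 0;0 0 0.0005 0"

```text
time_s: 17.88
tcp_pos: [0.5476, 0.0562, 0.2233]
tcp_rot: [3.141, -0.001, -2.995]
ft_force: [12.6, 4.6, -18.4]
width: 0.0551
finger_force: 68.4
```

Emit:
send_rows --motion "0 0 0.0005 0;0 0 0.0005 0"

```text
time_s: 18.05
tcp_pos: [0.5476, 0.0562, 0.224]
tcp_rot: [3.141, -0.001, -2.995]
ft_force: [12.1, 4.6, -17.7]
width: 0.055
finger_force: 68.7
```

Emit:
send_rows --motion "0 0 0 0;0 0 0 0"

```text
time_s: 18.22
tcp_pos: [0.5476, 0.0562, 0.2249]
tcp_rot: [3.141, -0.0, -2.995]
ft_force: [9.5, 4.2, -9.7]
width: 0.0549
finger_force: 69.4
```

Emit:
send_rows --motion "0 0 0 0;0 0 0 0"

```text
time_s: 18.38
tcp_pos: [0.5476, 0.0562, 0.2268]
tcp_rot: [3.141, 0.0, -2.995]
ft_force: [6.0, 4.2, -6.5]
width: 0.0549
finger_force: 70.0
```

Emit:
send_rows --motion "0 0 0 0;0 0 0 0"

```text
time_s: 18.55
tcp_pos: [0.5476, 0.0562, 0.2268]
tcp_rot: [3.141, 0.001, -2.995]
ft_force: [6.8, 4.4, -5.6]
width: 0.0548
finger_force: 70.0
```

The fourth click has fallen through: the pad is at +42.2 mm and the pull is back near the weight. Easing it down.

Emit:
send_rows --motion "0 0 -0.0005 0;0 0 -0.001 0;0 0 -0.001 0"

```text
time_s: 18.8
tcp_pos: [0.5476, 0.0562, 0.2264]
tcp_rot: [3.141, 0.001, -2.995]
ft_force: [5.4, 4.8, -4.3]
width: 0.0552
finger_force: 70.3
```

Emit:
send_rows --motion "0 0 -0.0005 0;0 0 -0.001 0;0 0 -0.001 0"

```text
time_s: 19.05
tcp_pos: [0.5476, 0.0562, 0.2255]
tcp_rot: [3.141, 0.001, -2.995]
ft_force: [5.5, 3.8, -3.9]
width: 0.0548
finger_force: 70.4
```

Emit:
send_rows --motion "0 0 -0.0005 0;0 0 -0.001 0;0 0 -0.001 0"

```text
time_s: 19.3
tcp_pos: [0.5477, 0.0562, 0.2248]
tcp_rot: [3.141, 0.001, -2.995]
ft_force: [5.0, 3.7, -2.4]
width: 0.0548
finger_force: 70.6
```

Emit:
send_rows --motion "0 0 -0.0005 0;0 0 -0.0005 0"

```text
time_s: 19.47
tcp_pos: [0.5477, 0.0562, 0.2248]
tcp_rot: [3.141, 0.001, -2.995]
ft_force: [3.8, 3.1, -1.3]
width: 0.0554
finger_force: 70.8
```

Emit:
send_rows --motion "0 0 -0.0005 0;0 0 -0.0005 0"

```text
time_s: 19.63
tcp_pos: [0.5477, 0.0562, 0.2247]
tcp_rot: [3.141, 0.001, -2.995]
ft_force: [4.4, 3.6, 0.2]
width: 0.0552
finger_force: 70.9
```

The pawl bears at +40.1 mm. Now leaning on it gradually.

Emit:
send_rows --motion "0 0 -0.0005 0;0 0 -0.001 0;0 0 -0.001 0"

```text
time_s: 19.88
tcp_pos: [0.5477, 0.0562, 0.2246]
tcp_rot: [3.141, 0.002, -2.995]
ft_force: [2.4, 4.8, 4.5]
width: 0.0553
finger_force: 71.3
```

Emit:
send_rows --motion "0 0 -0.0005 0;0 0 -0.001 0;0 0 -0.001 0"

```text
time_s: 20.13
tcp_pos: [0.5477, 0.0562, 0.2244]
tcp_rot: [3.141, 0.002, -2.995]
ft_force: [0.8, 4.9, 8.4]
width: 0.055
finger_force: 71.9
```

Emit:
send_rows --motion "0 0 -0.0005 0;0 0 -0.001 0;0 0 -0.001 0"

```text
time_s: 20.38
tcp_pos: [0.5477, 0.0562, 0.2243]
tcp_rot: [3.141, 0.002, -2.995]
ft_force: [-0.9, 3.8, 11.8]
width: 0.0552
finger_force: 72.3
```

Emit:
send_rows --motion "0 0 -0.0005 0;0 0 -0.001 0;0 0 -0.001 0;0 0 -0.001 0;0 0 -0.001 0"

```text
time_s: 20.8
tcp_pos: [0.5478, 0.0562, 0.2243]
tcp_rot: [3.142, 0.003, -2.995]
ft_force: [-3.0, 4.8, 14.6]
width: 0.0548
finger_force: 72.7
```

Emit:
send_rows --motion "0 0 0 0;0 0 0 0;0 0 0 0;0 0 0 0;0 0 0 0;0 0 0 0"

```text
time_s: 21.3
tcp_pos: [0.5478, 0.0562, 0.2242]
tcp_rot: [3.142, 0.003, -2.995]
ft_force: [-2.3, 3.4, 15.5]
width: 0.055
finger_force: 72.7
```

Emit:
send_rows --motion "0 0 0 0;0 0 0 0;0 0 0 0;0 0 0 0;0 0 0 0;0 0 0 0"

```text
time_s: 21.8
tcp_pos: [0.5478, 0.0562, 0.2243]
tcp_rot: [3.142, 0.003, -2.995]
ft_force: [-2.5, 3.9, 16.1]
width: 0.0552
finger_force: 72.7
```

```bash
python3 zc.py
```

```text
side (np.float64(0.21977778504075243), np.int64(430), array([0.2188, 0.2207])) (np.float64(0.2593288722431709), np.int64(409), array([0.2585, 0.2603])) rise 0.03955108720241848
top (np.float64(0.2169998392970705), np.int64(514), array([0.2154, 0.2186])) (np.float64(0.25642645286924315), np.int64(568), array([0.2551, 0.2578])) rise 0.03942661357217264
0.2242450975410876 [-2.77506475  4.68050021 14.875114  ]
```

The camera agrees at +39.5 mm, and a 15 N lean was held for over a second. Unloading to a slight residual push, then releasing.

Emit:
send_rows --motion "0 0 0.0005 0;0 0 0.001 0;0 0 0.0015 0;0 0 0.002 0;0 0 0.0025 0;0 0 0.003 0;0 0 0.0035 0;0 0 0.0035 0"

```text
time_s: 22.57
tcp_pos: [0.5477, 0.0562, 0.2247]
tcp_rot: [3.141, 0.002, -2.995]
ft_force: [2.7, 5.1, 2.7]
width: 0.0548
finger_force: 71.1
```

Emit:
send_rows --motion "0 0 0 0;0 0 0 0;0 0 0 0;0 0 0 0;0 0 0 0;0 0 0 0;0 0 0 0;0 0 0 0" --claw 1

```text
time_s: 23.23
tcp_pos: [0.5471, 0.0558, 0.2242]
tcp_rot: [-3.141, -0.0, -2.995]
ft_force: [0.1, -0.4, 0.5]
width: 0.085
finger_force: 0.0
```

```bash
python3 zc.py
```

```text
side (np.float64(0.21977778504075243), np.int64(430), array([0.2188, 0.2207])) (np.float64(0.25983095143883084), np.int64(420), array([0.2591, 0.2606])) rise 0.040053166398078405
top (np.float64(0.2169998392970705), np.int64(514), array([0.2154, 0.2186])) (np.float64(0.2570489627956098), np.int64(570), array([0.2555, 0.2586])) rise 0.040049123498539285
0.22431116483357982 [ 0.70903824  0.19936302 -0.35096754]
```

Emit:
send_rows --motion "0 0 0.01 0;0 0 0.03 0;0 0 0.05 0;0 0 0.07 0;0 0 0.09 0;0 0 0.1 0;0 0 0.1 0;0 0 0.1 0;0 0 0.1 0;0 0 0.1 0"

```text
time_s: 24.17
tcp_pos: [0.5463, 0.056, 0.3224]
tcp_rot: [3.141, -0.003, -2.995]
ft_force: [-0.3, 0.7, 0.7]
width: 0.0853
finger_force: 0.0
```

```bash
python3 zc.py && python3 -c "
from workcell import env;print(env.hand_in())"
```

```text
side (np.float64(0.21977778504075243), np.int64(430), array([0.2188, 0.2207])) (np.float64(0.25980411900984623), np.int64(408), array([0.259 , 0.2607])) rise 0.0400263339690938
top (np.float64(0.2169998392970705), np.int64(514), array([0.2154, 0.2186])) (np.float64(0.25688277144335964), np.int64(576), array([0.2554, 0.2585])) rise 0.03988293214628913
0.3226882042374255 [ 0.4671102  -1.10321342 -0.24767091]
the job is handed in; nothing more can be done
None
```

The job is handed in: the armrest pad stands four clicks (about 40 mm) higher, held by its pawl after a lean of about 15 N for just over a second, and the hand is clear of it; no verdict came back, and I did not re-measure the bolts, hex key and screwdriver afterwards.

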